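Rock the gauged bracket on the uneven stud to the red mark

TASK

Take the formed steel bracket, with the angle gauge clamped on it, out of the open die by its yellow grip and, holding it about level, set the middle of its foot down on the uneven top of the stud standing in the vise. Then rock it there until the gauge's swinging pointer settles on the middle of the red mark, and finish while still holding it so, resting on the stud, carried by nothing but the gripper and the stud. Leave the loose tools and parts around it where they are.

Things in the scene. Friction and masses are not known exactly. Their poses are not given: they have to be found in the camera images.
- bracket: Formed steel part with a gauge rigidly clamped on: foot plate 44 (x) x 90 (y) x 4 mm, end flanges 14 mm high; on it a black round gauge 84 mm across, 20 mm thick (x), white dials on both faces, yellow grip on top. 0.35 to 0.6 kg in all. Origin: centre of the foot's underside; z up, y along the 90 mm, x out of a dial face (within 0.5 rad of world +x at the start).
- grip (a point): Centre of the yellow grip's pinching height, 128 mm above the foot's underside: a good TCP place. The grip is 24 (x) x 30 (y) mm and reaches from 98 to 148 mm above the underside; pinch it across its 30 mm, along the bracket's y.
- dial_centre (a point): Centre of the gauge and axis of its pointer, 62 mm above the foot's underside.
- pointer (a joint): Angle (rad) of the black pendulum pointer from the bracket's own z axis, positive towards its +y. Swings freely about the dial centre, tip kept upward by a counterweight, settles in about 1 s. Reads 0 when the bracket is level, +t when the bracket is turned by +t about its own x axis (its +y end rising).
- mark (a joint): Angle (rad) of the middle of the red mark from the bracket's own z axis, same sense as the pointer. Fixed in a run, between 0.18 and 0.40; the red band reaches about 3 degrees to each side. The pointer is on the mark when both joint values agree.
- pointer_tip (a point): Tip of the pointer on the +x face, 33 mm from the dial centre; its z axis points along the pointer.
- mark_band (a point): Middle of the red mark on the +x face, 29 mm from the dial centre; its z axis points from the dial centre through the mark.
- die: Open forming die, fixed: grey shoe 170 (x) x 230 (y) x 18 mm, steel insert 130 x 180 mm, 52 mm high, with a central cavity 52 (x) x 98 (y) mm, 24 mm deep, floor at 28 mm, where the foot stands with about 4 mm play. Two guide posts, 22 mm thick, 90 mm high, at (68, 100) and (-68, -100) mm. Origin: centre of the underside.
- vise: Green bench vise, fixed: jaws 75 mm wide (y), 116 mm over both (x), top at 110 mm; body to 165 mm beyond the stud along +x, screw handle 140 mm out along -x, 44 mm high. It may stand left or right, the die on the other side. Origin: underside, below the stud's axis.
- stud: Fixed upright steel stud, 36 mm diameter, dark thread rings, held in the vise's jaws. Its uneven top has three brass knobs (domes of 8 mm radius, 9 mm off the axis, 120 degrees apart), crowns 155, 153 and 151 mm above the table, turned any way. Origin: its lower end on the axis, 55 mm above the table. A loose stud is a bystander.
- stud_top (a point): On the stud's axis at the height of the tallest knob's crown, 155 mm above the table, 45 mm above the jaws.
- hammer: Hammer lying on the table, about 0.3 m long; leave alone.
- wrench: Steel wrench lying on the table; leave alone.
- spare_stud: Shorter loose stud, 36 mm diameter, 76 mm high, standing on the table; leave alone.
- offcut: Pale wooden offcut 160 x 90 x 45 mm; leave alone.
- spare_bracket: Bare formed bracket without a gauge, 44 x 90 x 14 mm, on the table; leave alone.
- oil_can: Green can, 60 mm diameter, 150 mm high; leave alone.

How it is judged:
By the outcome, as a careful person would: the job done as asked, in the order asked, and still so for the second after the job is handed in, while the arm keeps its last pose, push and grip.
It also fails if it takes over 51 s, if anything falls off the work surface, if the arm or the gripper's body presses on something with over 40 N, if the wrist force passes 120 N, or if a joint passes its speed limit or range.

ROBOT

A 7-joint arm with a two-finger parallel gripper is mounted at the origin on the work surface. World frame = base frame: x ahead of the robot, y to its left, z up, the work surface at z = 0. Lengths are in m, angles in rad, forces in N, time in s.
With the tool pointing down it reaches from about 0.425 to 1.025 m from the base axis. Payload 3.6 kg.
Tool frame: the origin (TCP) lies between the finger pads, 19 mm behind the fingertips; this is the grasp point; z points along the fingers, y is the line along which they close (so a half turn about z gives the same grasp; the last joint's range is limited). The gripper opens to 85 mm and grips with 20 to 120 N. Pads are 22 mm wide; open, the fingers measure 114 mm over their backs; the gripper's body (76 mm by 85 mm) begins 54 mm behind the grasp point. The pads swing forward as they close: fully open they stand 13 mm farther back than shut.
Start: joints at [1.062, 0.591, 0.048, 1.609, -0.033, 0.943, -0.034], TCP at [0.292, -0.664, 0.25] pointing down, gripper open.
Joint ranges: [-2.69, 2.69], [-0.47, 2.24], [-1.27, 1.36], [0.19, 2.51], [-1.53, 4.68], [0.08, 2.07], [-3.09, 3.09]. Speed limits (rad/s): [2.57, 2.57, 3.14, 3.14, 3.14, 3.14, 3.14].

INTERFACE

Orientations are given as a rotation vector (axis times angle).
In Python, from cell import * gives the robot as it stands.
- The arm moves only by the tool apply_moves, never from a script. Its argument "moves" is a list of rows, each an object of numbers: "dx", "dy", "dz": the shift along the tool's x, y, z scaled (see below); "ax", "ay", "az": the turn, a rotation vector about the tool's x, y, z scaled (see below); "claw": the gripper command: -1 is fully open, 1 is shut, values between are in proportion. A call has 1 to 20 rows; each row is the pose to reach, as a shift and turn from the pose commanded when the call began, along the tool's axes at that moment, turning the shorter way round; what a row does not reach only later rows make up. The controller multiplies each number of a shift by 500 mm and each number of a turn by 180 degrees. A row lasts 1/8 s, in which the tool goes at most 62.5 mm and 10.7 degrees, less where a joint would pass 70% of its speed; a pose out of reach is approached as far as the arm can. A call with a number of a shift or a turn outside -1 to 1 is refused whole. A call with a gripper value outside its range is refused whole. The fingers move at their own pace and stop on an object; "force" is the grip in N (left out, the last holds). Time passes only in rows, so rows that repeat a pose let the fingers close. It gives the time, the measured TCP pose, the force, the opening and the grip force at its end, in the units of the state.
- sense(): the state, without advancing time (a new reading comes with each control period).
- snapshot(name): name is "scene" or "top" or "wrist"; returns the picture (420x560x3 uint8, blue, green, red); there is no depth.
- camera_params(name): a dict with "fx", "fy", "cx", "cy" (pixels), "dist_coeffs" ([k1, k2, p1, p2, k3] as OpenCV has them; the pictures are not rectified), "world_from_camera" (4x4, takes a point from camera to world coordinates). Camera axes: x right, y down, z forward; pixel columns grow to the right and rows downward; lengths in m; the calibration is good to about 2 mm. A picture is of the moment at which its call begins: read the wrist's pose just before it. camera_params takes no time and is no camera call; for the wrist camera it gives the pose at the moment of the call.
- finish_job(): hands the job in; it is judged then, once.
Trained networks look in the newest picture that a camera, given by its name, has taken for a name from the list of things; names that differ only in an ending like _2 or _b are one class to them, and where a whole thing is asked for, a point or a joint stands for the part that bears it (a point fixed in the world has none). Each returns a list of dicts, best first, with "score" (0 to 1); they miss things now and then, are a little off and sometimes report something else, mostly with a low value. They report only what shows in the picture. A call takes as long as a camera call.
- look_for(label, camera): "extent" ([left, top, right, bottom] in pixels, round what is visible of it).
- masks_of(label, camera): "region" (420x560 bool, what is visible of it) and "extent" ([left, top, right, bottom] in pixels, round what is visible of it).
- tip_of(label, camera): "xy" ([column, row] in pixels: a listed point, or the origin of a listed thing).
The state is a dict: "clock": time; "q": joint angles; "dq": joint speeds; "joint_torque": joint torques, N m; "eef_pos": TCP position; "ee_rot": TCP orientation; "ft_force": force on the tool from outside, world axes, zero at the start; "wrist_torque": the same for the moment, N m; "opening": finger opening in m; "gripper_force": force on a finger pad.
Only numpy, scipy, OpenCV 4.12 (cv2) and the standard library are available. Lean on these libraries where they do the work, as an engineer would, in place of code of your own. Each camera call takes 0.05 s, during which the arm holds its last target. There are 200 camera calls.

## Working session

There is one attempt and no reset: what is moved stays moved. The work goes in short steps, Python scripts to look and compute and a tool call to move; the robot and the scene stay as the last step left them, time stands still between calls to the robot, and variables do not carry over. Pictures are saved under pics/ and viewed, at most 10 in all, crops included, and the job is handed in when it is done.

Besides the shell and the picture viewer there is one more tool, called after "Emit:" as name([rows], argument=value, ...), one row to a line, values as JSON. apply_moves: Moves the arm, as the interface text tells. Its arguments: {"type":"object","properties":{"moves":{"type":"array","items":{"type":"object","properties":{"dx":{"type":"number"},"dy":{"type":"number"},"dz":{"type":"number"},"ax":{"type":"number"},"ay":{"type":"number"},"az":{"type":"number"},"claw":{"type":"number"}}}},"force":{"type":"number"}},"required":["moves"]}

```bash
ls; mkdir -p pics; python3 - <<'E'
from cell import *
import cv2,numpy as np
s=sense();print(s)
ims=[]
for c in("scene","top"):
    im=snapshot(c);ims.append(im)
    p=camera_params(c);print(c,p)
    for l in("grip","dial_centre","stud_top","bracket","die","vise","stud","pointer_tip","mark_band"):
        r=tip_of(l,c);print(l,[(round(d['score'],2),np.round(d['xy'],1).tolist()) for d in r[:2]])
cv2.imwrite('pics/a.png',ims[0]);cv2.imwrite('pics/b.png',ims[1])
E
```

```text
pics
{'clock': 0.0, 'q': array([ 1.06252496,  0.59207996,  0.04827777,  1.60983422, -0.03330637,
        0.94268612, -0.03370707]), 'dq': array([-6.72292323e-04,  3.46581845e-04, -4.38398402e-04,  7.96015838e-04,
       -9.47894341e-06,  4.45020420e-04,  9.22231614e-04]), 'joint_torque': array([ 6.03529443e-04, -5.48693132e+01,  1.54645946e+00, -1.98128915e+01,
        9.32834228e-03,  8.94960074e-03,  3.19174387e-05]), 'eef_pos': array([ 0.29186707, -0.66279794,  0.2488641 ]), 'ee_rot': array([-3.07216170e+00, -6.46556984e-01,  8.73818869e-04]), 'ft_force': array([ 0.58814093, -0.03851753,  0.19081602]), 'wrist_torque': array([-0.01962437,  0.06023487,  0.03091335]), 'gripper_force': 0.0, 'opening': 0.08515973711027525}
scene {'fx': 537.5328299559102, 'fy': 537.5328299559102, 'cx': 279.05289653941657, 'cy': 211.66931409089602, 'dist_coeffs': array([-0.07784636,  0.        ,  0.        ,  0.        ,  0.        ]), 'world_from_camera': array([[ 0.07652783,  0.72298866, -0.68660825,  1.67410309],
       [ 0.99703565, -0.04999035,  0.05848827, -0.08912919],
       [ 0.00796257, -0.6890
[... 564 characters left out ...]
[0.03282098, 0.        , 0.        , 0.        , 0.        ]), 'world_from_camera': array([[-1.49188147e-02, -9.94459268e-01,  1.04058604e-01,
         3.88778453e-01],
       [-9.99807633e-01,  1.61618624e-02,  1.11126716e-02,
         1.53731437e-03],
       [-1.27328801e-02, -1.03872799e-01, -9.94509083e-01,
         1.83142992e+00],
       [ 0.00000000e+00,  0.00000000e+00,  0.00000000e+00,
         1.00000000e+00]])}
grip [(0.92, [354.8, 213.2])]
dial_centre [(0.61, [356.8, 220.1])]
stud_top [(0.67, [231.9, 225.0])]
bracket [(0.69, [352.2, 219.3])]
die [(0.93, [344.6, 219.1])]
vise [(0.75, [236.7, 229.6]), (0.22, [354.4, 220.2])]
stud [(0.54, [236.5, 227.3])]
pointer_tip []
mark_band []
```

```bash
cat > h.py <<'E'
from cell import *
import cv2,numpy as np
from scipy.spatial.transform import Rotation as R
def ray(px,c,p=None):
    p=p or camera_params(c);K=np.array([[p['fx'],0,p['cx']],[0,p['fy'],p['cy']],[0,0,1]])
    u=cv2.undistortPoints(np.array([[px]],float),K,p['dist_coeffs'])[0,0]
    T=p['world_from_camera'];d=T[:3,:3]@[u[0],u[1],1];return T[:3,3],d/np.linalg.norm(d)
def atz(px,c,z,p=None):
    o,d=ray(px,c,p);return o+d*(z-o[2])/d[2]
def tri(rays):
    A=sum(np.eye(3)-np.outer(d,d) for o,d in rays);b=sum((np.eye(3)-np.outer(d,d))@o for o,d in rays);return np.linalg.solve(A,b)
def proj(X,c,p=None):
    p=p or camera_params(c);K=np.array([[p['fx'],0,p['cx']],[0,p['fy'],p['cy']],[0,0,1]])
    T=np.linalg.inv(p['world_from_camera']);return cv2.projectPoints(np.atleast_2d(X).astype(float),cv2.Rodrigues(T[:3,:3])[0],T[:3,3],K,p['dist_coeffs'])[0][:,0]
E
python3 - <<'E'
from h import *
D={'grip':((198.2,196.3),(354.8,213.2),.156),'dial':((200.2,210),(356.8,220.1),.09),'studtop':((333.2,184.1),(231.9,225),.155),'die':((204.3,232.3),(344.6,219.1),0),'vise':((330.3,221.3),(236.7,229.6),0),'stud':((331.6,211.2),(236.5,227.3),.055)}
for k,(a,b,z) in D.items(): print(k,tri([ray(a,'scene'),ray(b,'top')]).round(4),atz(a,'scene',z).round(4),atz(b,'top',z).round(4))
# combine crops
a=cv2.imread('pics/a.png');b=cv2.imread('pics/b.png')
v=np.vstack([cv2.resize(a[130:280,130:400],(800,444)) ])
cv2.imwrite('pics/a2.png',v)
cv2.imwrite('pics/b2.png',cv2.resize(b[120:320,170:440],(800,593)))
E
```

```text
grip [ 0.5597 -0.228   0.1742] [ 0.541  -0.2315  0.156 ] [ 0.5616 -0.2294  0.156 ]
dial [ 0.5439 -0.2368  0.1017] [ 0.5335 -0.2323  0.09  ] [ 0.5449 -0.2445  0.09  ]
studtop [0.5286 0.1693 0.1675] [0.5155 0.1723 0.155 ] [0.5296 0.1704 0.155 ]
die [ 0.5562 -0.2197  0.012 ] [ 0.5447 -0.228   0.    ] [ 0.5573 -0.2142  0.    ]
vise [0.5263 0.1714 0.0008] [0.5256 0.1741 0.    ] [0.526 0.169 0.   ]
stud [0.5306 0.1691 0.0524] [0.5331 0.1728 0.055 ] [0.5298 0.1647 0.055 ]
```

View pics/a.png

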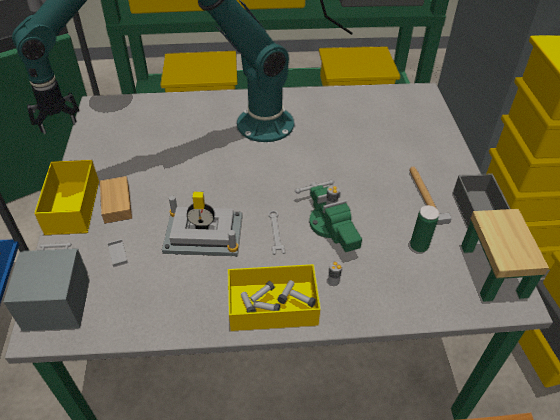

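View pics/b2.png

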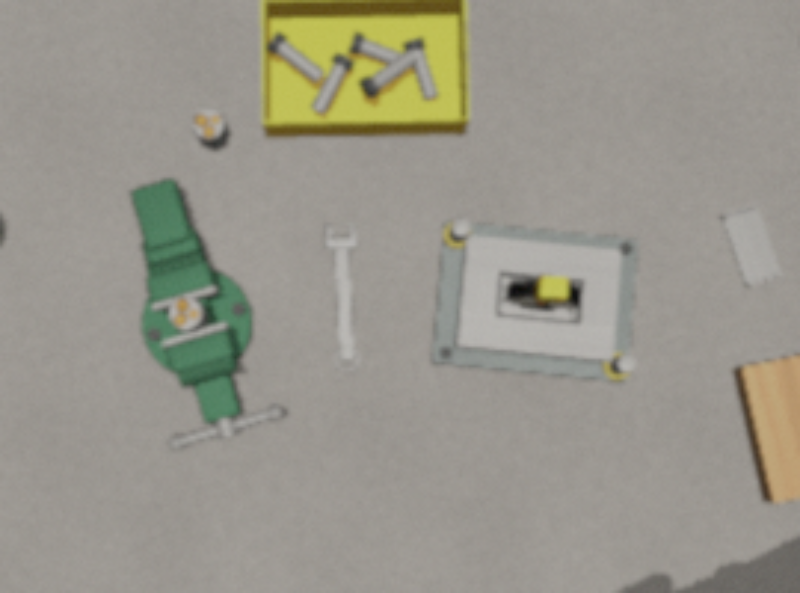

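```bash
cat >> h.py <<'E'
def goalR(yaw,tilt=0):  # bracket yaw, tilt about own x; tool: x=bracket x, y=-bracket y, z=-z
    return R.from_euler('z',yaw)*R.from_euler('x',tilt)*R.from_euler('x',np.pi)
def move(pos,Rg):
    s=sense();R0=R.from_rotvec(s['ee_rot']);d=R0.inv().apply(np.array(pos)-s['eef_pos'])/.5
    a=(R0.inv()*Rg).as_rotvec()/np.pi
    print('d',d.round(4),'a',a.round(4),'rows',np.linalg.norm(d)*500/62.5,np.linalg.norm(a)*180/10.7)
E
python3 - <<'E'
from h import *
print(R.from_rotvec(sense()['ee_rot']).as_matrix().round(3))
move((.556,-.231,.31),goalR(-.1))
move((.556,-.231,.31),goalR(-.1+np.pi))
E
```

```text
[[ 0.915  0.403 -0.   ]
 [ 0.403 -0.915  0.   ]
 [-0.    -0.    -1.   ]]
d [ 0.8316 -0.5789 -0.12  ] a [-0.      0.      0.1639] rows 8.162521748639454 2.7570115394799535
d [ 0.8316 -0.5789 -0.12  ] a [-0.     -0.     -0.8361] rows 8.162521748639454 14.065418394303315
```

Emit:
apply_moves([
  {"dx":0.4,"dy":-0.29,"dz":-0.12,"az":0.08,"claw":-1},
  {"dx":0.83,"dy":-0.578,"dz":-0.12,"az":0.164,"claw":-1},
  {"dx":0.83,"dy":-0.578,"dz":-0.12,"az":0.164,"claw":-1},
  {"dx":0.83,"dy":-0.578,"dz":-0.12,"az":0.164,"claw":-1},
  {"dx":0.83,"dy":-0.578,"dz":-0.12,"az":0.164,"claw":-1},
  {"dx":0.83,"dy":-0.578,"dz":-0.12,"az":0.164,"claw":-1},
  {"dx":0.83,"dy":-0.578,"dz":-0.12,"az":0.164,"claw":-1},
  {"dx":0.83,"dy":-0.578,"dz":-0.12,"az":0.164,"claw":-1},
  {"dx":0.83,"dy":-0.578,"dz":-0.12,"az":0.164,"claw":-1},
  {"dx":0.83,"dy":-0.578,"dz":-0.12,"az":0.164,"claw":-1},
  {"dx":0.83,"dy":-0.578,"dz":-0.12,"az":0.164,"claw":-1},
  {"dx":0.83,"dy":-0.578,"dz":-0.12,"az":0.164,"claw":-1},
])

```text
$.moves[0]: bad value
```

```bash
python3 - <<'E'
from h import *
p=camera_params('wrist');im=snapshot('wrist');cv2.imwrite('pics/w1.png',im)
print(p['world_from_camera'].round(3),sense()['eef_pos'],sense()['clock'])
for l,z in(("grip",.156),("dial_centre",.09),("bracket",.028),("die",0)):
    for d in tip_of(l,'wrist')[:2]:print(l,round(d['score'],2),np.round(d['xy'],1),atz(d['xy'],'wrist',z,p).round(4))
for d in masks_of('grip','wrist')[:2]: print(d['extent'],d['score'])
E
```

```text
[[ 0.403 -0.88  -0.253  0.357]
 [-0.915 -0.387 -0.111 -0.635]
 [-0.     0.276 -0.961  0.374]
 [ 0.     0.     0.     1.   ]] [ 0.29218169 -0.66351421  0.24997729] 1.05
```

View pics/w1.png

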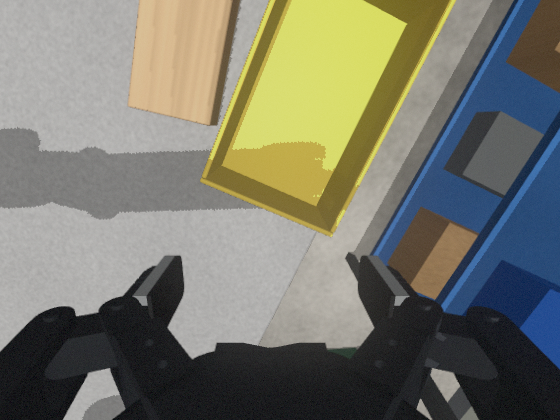

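The move was refused (all fields are probably required per row). The picture shows only the start place: the yellow bin and the offcut.

Emit:
apply_moves([
  {"dx":0.4,"dy":-0.29,"dz":-0.12,"ax":0,"ay":0,"az":0.08,"claw":-1},
  {"dx":0.83,"dy":-0.578,"dz":-0.12,"ax":0,"ay":0,"az":0.164,"claw":-1},
  {"dx":0.83,"dy":-0.578,"dz":-0.12,"ax":0,"ay":0,"az":0.164,"claw":-1},
  {"dx":0.83,"dy":-0.578,"dz":-0.12,"ax":0,"ay":0,"az":0.164,"claw":-1},
  {"dx":0.83,"dy":-0.578,"dz":-0.12,"ax":0,"ay":0,"az":0.164,"claw":-1},
  {"dx":0.83,"dy":-0.578,"dz":-0.12,"ax":0,"ay":0,"az":0.164,"claw":-1},
  {"dx":0.83,"dy":-0.578,"dz":-0.12,"ax":0,"ay":0,"az":0.164,"claw":-1},
  {"dx":0.83,"dy":-0.578,"dz":-0.12,"ax":0,"ay":0,"az":0.164,"claw":-1},
  {"dx":0.83,"dy":-0.578,"dz":-0.12,"ax":0,"ay":0,"az":0.164,"claw":-1},
  {"dx":0.83,"dy":-0.578,"dz":-0.12,"ax":0,"ay":0,"az":0.164,"claw":-1},
  {"dx":0.83,"dy":-0.578,"dz":-0.12,"ax":0,"ay":0,"az":0.164,"claw":-1},
])

```text
clock: 2.68
eef_pos: [0.5541, -0.2341, 0.3098]
ee_rot: [3.136, -0.163, -0.002]
ft_force: [-0.2, -0.4, 0.3]
opening: 0.0857
gripper_force: 0.0
```

```bash
python3 - <<'E'
from h import *
p=camera_params('wrist');im=snapshot('wrist');cv2.imwrite('pics/w2.png',im)
print(sense()['eef_pos'],sense()['clock'])
for l,z in(("grip",.156),("dial_centre",.09),("bracket",.028),("die",0)):
    for d in tip_of(l,'wrist')[:2]:print(l,round(d['score'],2),np.round(d['xy'],1),atz(d['xy'],'wrist',z,p).round(4))
# yellow mask -> top face rect of grip
hsv=cv2.cvtColor(im,cv2.COLOR_BGR2HSV);m=cv2.inRange(hsv,(20,120,120),(35,255,255))
n,l,st,c=cv2.connectedComponentsWithStats(m);print([s.tolist() for s in st[1:] if s[4]>200])
E
```

```text
[ 0.55407371 -0.23422203  0.30984385] 2.725
grip 0.66 [266.5 197.1] [ 0.5556 -0.2303  0.156 ]
grip 0.62 [445.2 115.7] [ 0.6143 -0.3994  0.156 ]
dial_centre 0.69 [268.6 185.8] [ 0.5525 -0.2317  0.09  ]
bracket 0.85 [267.9 176.6] [ 0.5525 -0.2304  0.028 ]
die 0.6 [262.4 174.3] [ 0.5518 -0.222   0.    ]
[[0, 0, 172, 29, 2398], [504, 166, 56, 95, 446], [249, 184, 33, 35, 1087], [544, 273, 16, 76, 492]]
```

View pics/w2.png

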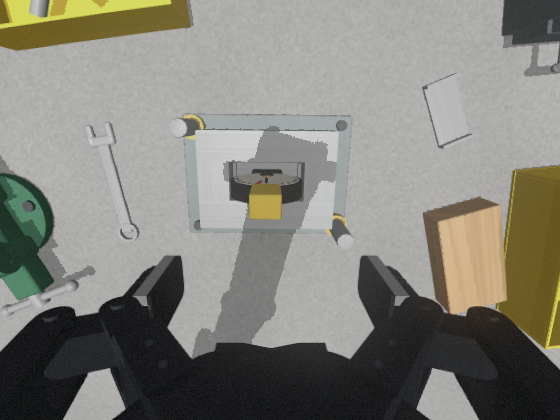

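The wrist view shows the grip at (266,201) centred between the fingers, with the dial's +x face and a bit of red at (258,181). The bracket and die lie nearly parallel to the tool.

```bash
python3 - <<'E'
from h import *
move((.5565,-.2303,.156),goalR(-.11))
E
```

```text
d [ 0.0029 -0.0059  0.3078] a [0.0001 0.0001 0.0023] rows 2.4633650400758462 0.038879797240774734
```

Emit:
apply_moves([
  {"dx":0.004,"dy":-0.007,"dz":0.08,"ax":0,"ay":0,"az":0.002,"claw":-1},
  {"dx":0.004,"dy":-0.007,"dz":0.17,"ax":0,"ay":0,"az":0.002,"claw":-1},
  {"dx":0.004,"dy":-0.007,"dz":0.24,"ax":0,"ay":0,"az":0.002,"claw":-1},
  {"dx":0.004,"dy":-0.007,"dz":0.28,"ax":0,"ay":0,"az":0.002,"claw":-1},
  {"dx":0.004,"dy":-0.007,"dz":0.307,"ax":0,"ay":0,"az":0.002,"claw":-1},
  {"dx":0.004,"dy":-0.007,"dz":0.307,"ax":0,"ay":0,"az":0.002,"claw":0.1},
  {"dx":0.004,"dy":-0.007,"dz":0.307,"ax":0,"ay":0,"az":0.002,"claw":0.3},
  {"dx":0.004,"dy":-0.007,"dz":0.307,"ax":0,"ay":0,"az":0.002,"claw":1},
  {"dx":0.004,"dy":-0.007,"dz":0.307,"ax":0,"ay":0,"az":0.002,"claw":1},
  {"dx":0.004,"dy":-0.007,"dz":0.307,"ax":0,"ay":0,"az":0.002,"claw":1},
  {"dx":0.004,"dy":-0.007,"dz":0.307,"ax":0,"ay":0,"az":0.002,"claw":1},
], force=80)

```text
clock: 4.3
eef_pos: [0.5586, -0.2292, 0.1577]
ee_rot: [3.136, -0.168, 0.003]
ft_force: [-0.3, -1.7, 7.4]
opening: 0.0292
gripper_force: 79.8
```

```bash
python3 - <<'E'
from h import *
print(sense()['ft_force'],sense()['wrist_torque'],sense()['opening'])
p=camera_params('wrist');im=snapshot('wrist');cv2.imwrite('pics/w3.png',cv2.resize(im[60:270,140:420],(800,600)))
for l in("grip","dial_centre","pointer_tip","mark_band"):
    for d in tip_of(l,'wrist')[:2]:print(l,round(d['score'],2),np.round(d['xy'],1))
E
```

```text
[-0.25722256 -1.66664728  7.37402183] [-0.04533003  0.17669731  0.06461364] 0.029167160186142585
grip 0.61 [272.2 292.8]
dial_centre 0.82 [270.5 237.2]
pointer_tip 0.6 [272. 240.]
mark_band 0.53 [259.9 240.1]
```

View pics/w3.png

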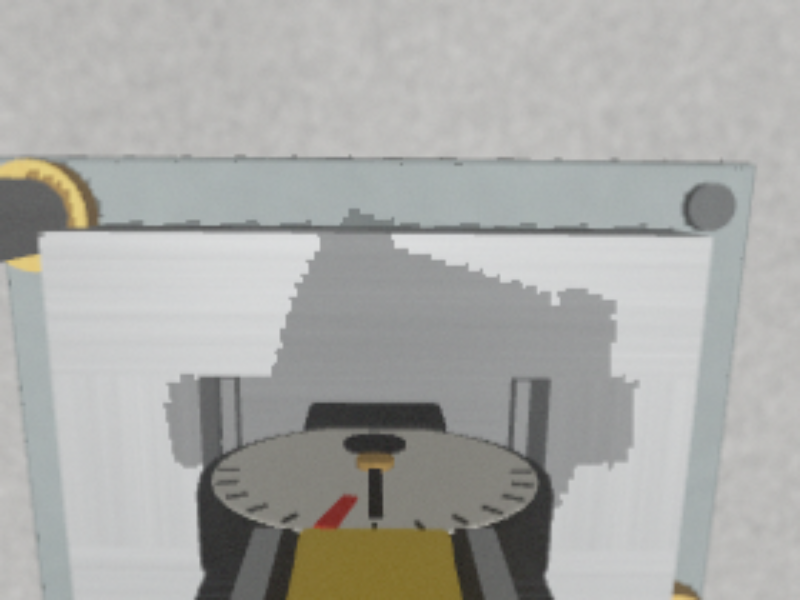

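The dial's +x face is visible: pointer hub at crop (375,462), pointer straight, and the red mark at about (335,512) towards the left, which is +y. I lift now.

Emit:
apply_moves([
  {"dx":0,"dy":0,"dz":-0.03,"ax":0,"ay":0,"az":0,"claw":1},
  {"dx":0,"dy":0,"dz":-0.07,"ax":0,"ay":0,"az":0,"claw":1},
  {"dx":0,"dy":0,"dz":-0.13,"ax":0,"ay":0,"az":0,"claw":1},
  {"dx":0,"dy":0,"dz":-0.2,"ax":0,"ay":0,"az":0,"claw":1},
  {"dx":0,"dy":0,"dz":-0.27,"ax":0,"ay":0,"az":0,"claw":1},
  {"dx":0,"dy":0,"dz":-0.33,"ax":0,"ay":0,"az":0,"claw":1},
  {"dx":0,"dy":0,"dz":-0.35,"ax":0,"ay":0,"az":0,"claw":1},
  {"dx":0,"dy":0,"dz":-0.35,"ax":0,"ay":0,"az":0,"claw":1},
  {"dx":0,"dy":0,"dz":-0.35,"ax":0,"ay":0,"az":0,"claw":1},
  {"dx":0,"dy":0,"dz":-0.35,"ax":0,"ay":0,"az":0,"claw":1},
], force=110)

```text
clock: 5.8
eef_pos: [0.5571, -0.2281, 0.3299]
ee_rot: [-3.136, 0.167, 0.005]
ft_force: [0.8, 0.5, -3.8]
opening: 0.0287
gripper_force: 109.0
```

```bash
python3 - <<'E'
from h import *
move((.455,.172,.33),goalR(-.107))
E
```

```text
d [-0.2882 -0.774   0.0012] a [-0.0002  0.001   0.0001] rows 6.607324879746688 0.01669565578169319
```

Emit:
apply_moves([
  {"dx":-0.014,"dy":-0.04,"dz":0,"ax":0,"ay":0,"az":0,"claw":1},
  {"dx":-0.04,"dy":-0.11,"dz":0,"ax":0,"ay":0,"az":0,"claw":1},
  {"dx":-0.08,"dy":-0.21,"dz":0,"ax":0,"ay":0,"az":0,"claw":1},
  {"dx":-0.12,"dy":-0.32,"dz":0,"ax":0,"ay":0,"az":0,"claw":1},
  {"dx":-0.16,"dy":-0.43,"dz":0,"ax":0,"ay":0,"az":0,"claw":1},
  {"dx":-0.2,"dy":-0.54,"dz":0,"ax":0,"ay":0,"az":0,"claw":1},
  {"dx":-0.24,"dy":-0.64,"dz":0,"ax":0,"ay":0,"az":0,"claw":1},
  {"dx":-0.27,"dy":-0.72,"dz":0,"ax":0,"ay":0,"az":0,"claw":1},
  {"dx":-0.288,"dy":-0.765,"dz":0,"ax":0,"ay":0,"az":0,"claw":1},
  {"dx":-0.288,"dy":-0.774,"dz":0,"ax":0,"ay":0,"az":0,"claw":1},
  {"dx":-0.288,"dy":-0.774,"dz":0,"ax":0,"ay":0,"az":0,"claw":1},
  {"dx":-0.288,"dy":-0.774,"dz":0,"ax":0,"ay":0,"az":0,"claw":1},
  {"dx":-0.288,"dy":-0.774,"dz":0,"ax":0,"ay":0,"az":0,"claw":1},
  {"dx":-0.288,"dy":-0.774,"dz":0,"ax":0,"ay":0,"az":0,"claw":1},
  {"dx":-0.288,"dy":-0.774,"dz":0,"ax":0,"ay":0,"az":0,"claw":1},
])

```text
clock: 7.68
eef_pos: [0.456, 0.1714, 0.3315]
ee_rot: [-3.137, 0.169, 0.0]
ft_force: [-0.7, -0.8, -3.8]
opening: 0.0289
gripper_force: 109.2
```

```bash
python3 - <<'E'
from h import *
s=sense();print(s['eef_pos'],s['ee_rot'],s['ft_force'],s['wrist_torque'],s['dq'].round(3).max())
p=camera_params('wrist');im=snapshot('wrist');cv2.imwrite('pics/w4r.png',im);np.save('p4.npy',p,allow_pickle=True)
np.savez('s4.npz',pos=s['eef_pos'],rot=s['ee_rot'])
cv2.imwrite('pics/w4.png',cv2.resize(im[0:315,70:490],(800,600)))
for l in("grip","dial_centre","pointer_tip","mark_band","stud_top","stud","vise"):
    for d in tip_of(l,'wrist')[:2]:print(l,round(d['score'],2),np.round(d['xy'],1),atz(d['xy'],'wrist',{'stud_top':.155,'stud':.055,'vise':0}.get(l,0),p).round(4))
snapshot('top');snapshot('scene')
for c in('top','scene'):
  for l in("stud_top",'stud'):
    for d in tip_of(l,c)[:2]:print(c,l,round(d['score'],2),np.round(d['xy'],1),atz(d['xy'],c,.155 if l=='stud_top' else .055).round(4))
# pointer / mark colour analysis
hsv=cv2.cvtColor(im,cv2.COLOR_BGR2HSV);m=(cv2.inRange(hsv,(0,130,60),(8,255,255))|cv2.inRange(hsv,(172,130,60),(180,255,255)))
ys,xs=np.nonzero(m);print(len(xs),xs.min(),xs.max(),ys.min(),ys.max())
Rb=R.from_rotvec(s['ee_rot'])*R.from_euler('x',np.pi)  # bracket frame
o0=s['eef_pos']-Rb.apply([0,0,.1297])
def plane(px,xo):
    o,d=ray(px,'wrist',p);o=Rb.inv().apply(o-o0);d=Rb.inv().apply(d);return (o+d*(xo-o[0])/d[0])[1:]
for xo in(8,10,12,14):
    P=np.array([plane((x,y),xo/1e3) for x,y in zip(xs,ys)])
    _,_,V=np.linalg.svd(P-P.mean(0));v=V[0]*np.sign(V[0][1])
    q=P.mean(0)-[0,.062];h=plane((271.2,221.7),xo/1e3)
    print(xo,'dir',np.arctan2(v[0],v[1]),'pos ang',np.arctan2(q[0],q[1]),'mean',P.mean(0),'hub',h,'r',np.hypot(*(P-[0,.062]).T).min(),np.hypot(*(P-[0,.062]).T).max())
E
```

```text
[0.45596984 0.17136362 0.3314956 ] [-3.13706725e+00  1.68506079e-01  5.11381891e-05] [-0.68007609 -0.83255214 -3.8203645 ] [-0.00481155 -0.03801018 -0.04597889] 0.0
grip 0.78 [271.6 289.1] [0.2487 0.1921 0.    ]
dial_centre 0.86 [271.4 239.4] [0.3412 0.1825 0.    ]
dial_centre 0.32 [272.9 211.9] [0.3881 0.175  0.    ]
pointer_tip 0.5 [271.4 241.8] [0.337  0.1829 0.    ]
mark_band 0.42 [260.5 238.7] [0.3444 0.2002 0.    ]
stud 0.83 [261.9 116.5] [0.5346 0.1742 0.055 ]
vise 0.76 [264.3 122.7] [0.5266 0.1731 0.    ]
top stud_top 0.56 [232.4 223.8] [0.5335 0.1687 0.155 ]
top stud 0.63 [232.7 228.9] [0.5245 0.1778 0.055 ]
top stud 0.43 [163.8 197.4] [0.6378 0.416  0.055 ]
scene stud_top 0.51 [331.2 188. ] [0.5319 0.1639 0.155 ]
scene stud 0.54 [330.6 211.3] [0.5334 0.1696 0.055 ]
scene stud 0.5 [203.  230.8] [ 0.5874 -0.226   0.055 ]
82 250 264 233 244
8 dir 0.2750022426933084 pos ang 0.20021624816886555 mean [0.00754652 0.09918683] hub [-0.0002841   0.06926515] r 0.0283409906347996 0.045649251700600836
10 dir 0.27500224269330825 pos ang 0.17194830529557006 mean [0.00731082 0.10409771] hub [-0.00027076  0.07512764] r 0.03344964920134543 0.05012893367870034
12 dir 0.27500224269330836 pos ang 0.1493859457745632 mean [0.00707513 0.10900859] hub [-0.00025741  0.08099013] r 0.038585387523103656 0.05464546391668358
14 dir 0.2750022426933084 pos ang 0.1309775228110356 mean [0.00683944 0.11391948] hub [-0.00024406  0.08685263] r 0.043738667629533996 0.05919040788457959
```

View pics/w4.png

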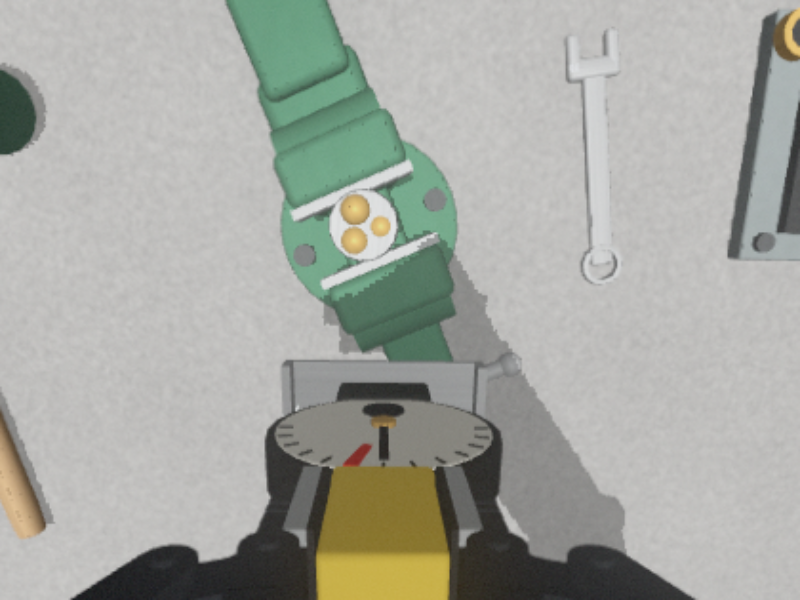

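The view shows the stud top in the vise at crop (364,225). Its two bigger knobs are at (355,208) and (354,240), and a smaller one is at (382,227) on the −y side. The dial with its red mark is at (357,457).

```bash
python3 - <<'E'
from h import *
p=np.load('p4.npy',allow_pickle=True).item();s=np.load('s4.npz');im=cv2.imread('pics/w4r.png')
f=lambda u,v:(70+.525*u,.525*v)
print('disk',atz(f(364,225),'wrist',.145,p).round(4))
K=np.array([atz(f(*k),'wrist',.147,p) for k in((355,208),(354,240),(382,227))]);print('knobs',K.round(4),K.mean(0).round(4))
Rb=R.from_rotvec(s['rot'])*R.from_euler('x',np.pi);o0=s['pos']-Rb.apply([0,0,.1297])
def bf(px):
    o,d=ray(px,'wrist',p);return Rb.inv().apply(o-o0),Rb.inv().apply(d)
for u in((283,362),(478,362)):
    o,d=bf(f(*u))
    for z in(0,.004,.014):print(u,z,(o+d*(z-o[2])/d[2]).round(4))
# midlines
I=im.astype(float);red=np.clip(I[:,:,2]-np.maximum(I[:,:,0],I[:,:,1]),0,None);dark=np.clip(110-I.mean(2),0,None)
for nm,w,x0,x1,y0,y1 in(('red',red,245,270,232,246),('ptr',dark,265,278,222,246)):
    for y in range(y0,y1):
        r=w[y,x0:x1]
        if nm=='red': r=np.where(r>25,r,0)
        if r.sum()>100:
            xm=(r*np.arange(x0,x1)).sum()/r.sum();o,d=bf((xm,y))
            print(nm,y,round(xm,2),int(r.sum()),[(o+d*(x-o[0])/d[0])[1:].round(4).tolist() for x in(.005,.008)])
E
```

```text
disk [0.5313 0.1729 0.145 ]
knobs [[0.5403 0.1765 0.147 ]
 [0.5243 0.179  0.147 ]
 [0.5293 0.1636 0.147 ]] [0.5313 0.173  0.147 ]
(283, 362) 0 [0.0136 0.0457 0.    ]
(283, 362) 0.004 [0.0145 0.0449 0.004 ]
(283, 362) 0.014 [0.0168 0.0431 0.014 ]
(478, 362) 0 [ 0.0136 -0.044   0.    ]
(478, 362) 0.004 [ 0.0145 -0.0433  0.004 ]
(478, 362) 0.014 [ 0.0168 -0.0416  0.014 ]
red 233 261.8 278 [[0.0055, 0.0821], [0.0053, 0.0899]]
red 234 261.56 471 [[0.0056, 0.0838], [0.0054, 0.0915]]
red 235 260.95 539 [[0.006, 0.0854], [0.0057, 0.0931]]
red 236 260.01 558 [[0.0065, 0.0871], [0.0062, 0.0946]]
red 237 259.28 604 [[0.0069, 0.0887], [0.0066, 0.0962]]
red 238 258.36 620 [[0.0073, 0.0903], [0.007, 0.0977]]
red 239 257.49 632 [[0.0078, 0.0918], [0.0074, 0.0992]]
red 240 256.53 634 [[0.0083, 0.0934], [0.0079, 0.1007]]
red 241 255.8 697 [[0.0086, 0.0949], [0.0083, 0.1021]]
red 242 254.96 712 [[0.0091, 0.0963], [0.0086, 0.1035]]
red 243 253.99 776 [[0.0095, 0.0978], [0.0091, 0.1049]]
red 244 253.53 712 [[0.0097, 0.0992], [0.0093, 0.1063]]
ptr 224 270.96 309 [[-0.0001, 0.0653], [-0.0001, 0.0738]]
ptr
[... 334 characters left out ...]
0.0848]]
ptr 231 270.99 337 [[-0.0001, 0.0786], [-0.0001, 0.0865]]
ptr 232 271.01 343 [[-0.0001, 0.0803], [-0.0001, 0.0882]]
ptr 233 271.0 348 [[-0.0001, 0.0821], [-0.0001, 0.0899]]
ptr 234 270.98 343 [[-0.0001, 0.0838], [-0.0001, 0.0915]]
ptr 235 270.98 345 [[-0.0001, 0.0854], [-0.0001, 0.0931]]
ptr 236 271.02 349 [[-0.0001, 0.0871], [-0.0001, 0.0947]]
ptr 237 271.0 349 [[-0.0001, 0.0887], [-0.0001, 0.0962]]
ptr 238 271.03 356 [[-0.0001, 0.0903], [-0.0001, 0.0977]]
ptr 239 270.99 343 [[-0.0001, 0.0918], [-0.0001, 0.0992]]
ptr 240 271.03 307 [[-0.0001, 0.0934], [-0.0001, 0.1007]]
ptr 241 270.95 130 [[-0.0001, 0.0949], [-0.0001, 0.1021]]
ptr 245 269.81 122 [[0.0006, 0.1006], [0.0005, 0.1076]]
```

```bash
python3 - <<'E'
from h import *
move((.5383,.1722,.300),goalR(-.107))
E
```

```text
d [ 0.1638 -0.0186  0.063 ] a [-0.      0.      0.0001] rows 1.4118416597977677 0.0020407401185825965
```

Emit:
apply_moves([
  {"dx":0.03,"dy":-0.004,"dz":0,"ax":0,"ay":0,"az":0,"claw":1},
  {"dx":0.07,"dy":-0.009,"dz":0,"ax":0,"ay":0,"az":0,"claw":1},
  {"dx":0.115,"dy":-0.014,"dz":0,"ax":0,"ay":0,"az":0,"claw":1},
  {"dx":0.15,"dy":-0.018,"dz":0.01,"ax":0,"ay":0,"az":0,"claw":1},
  {"dx":0.164,"dy":-0.019,"dz":0.025,"ax":0,"ay":0,"az":0,"claw":1},
  {"dx":0.164,"dy":-0.019,"dz":0.045,"ax":0,"ay":0,"az":0,"claw":1},
  {"dx":0.164,"dy":-0.019,"dz":0.063,"ax":0,"ay":0,"az":0,"claw":1},
  {"dx":0.164,"dy":-0.019,"dz":0.063,"ax":0,"ay":0,"az":0,"claw":1},
  {"dx":0.164,"dy":-0.019,"dz":0.063,"ax":0,"ay":0,"az":0,"claw":1},
  {"dx":0.164,"dy":-0.019,"dz":0.063,"ax":0,"ay":0,"az":0,"claw":1},
  {"dx":0.164,"dy":-0.019,"dz":0.063,"ax":0,"ay":0,"az":0,"claw":1},
])

```text
clock: 9.75
eef_pos: [0.5386, 0.1725, 0.3004]
ee_rot: [-3.137, 0.167, -0.001]
ft_force: [-0.3, 0.2, -3.8]
opening: 0.0288
gripper_force: 109.2
```

```bash
python3 - <<'E'
from h import *
s=sense();print(s['eef_pos'],s['ft_force'],s['wrist_torque'])
move((.5383,.1722,.2855),goalR(-.107))
E
```

```text
[0.53857706 0.17247136 0.30044559] [-0.26449511  0.24994923 -3.79086061] [-0.04611641 -0.01074905  0.00318039]
d [-0.0005  0.0006  0.0299] a [-0.0001 -0.0002  0.0001] rows 0.23920996589766327 0.005218616605567392
```

Emit:
apply_moves([
  {"dx":0,"dy":0,"dz":0.01,"ax":0,"ay":0,"az":0,"claw":1},
  {"dx":0,"dy":0,"dz":0.02,"ax":0,"ay":0,"az":0,"claw":1},
  {"dx":0,"dy":0,"dz":0.025,"ax":0,"ay":0,"az":0,"claw":1},
  {"dx":0,"dy":0,"dz":0.029,"ax":0,"ay":0,"az":0,"claw":1},
  {"dx":0,"dy":0,"dz":0.029,"ax":0,"ay":0,"az":0,"claw":1},
  {"dx":0,"dy":0,"dz":0.029,"ax":0,"ay":0,"az":0,"claw":1},
])

```text
clock: 10.5
eef_pos: [0.5385, 0.1724, 0.2856]
ee_rot: [-3.137, 0.167, -0.0]
ft_force: [0.4, 0.2, -4.0]
opening: 0.0287
gripper_force: 109.2
```

Emit:
apply_moves([
  {"dx":0,"dy":0,"dz":0.001,"ax":0,"ay":0,"az":0,"claw":1},
  {"dx":0,"dy":0,"dz":0.002,"ax":0,"ay":0,"az":0,"claw":1},
  {"dx":0,"dy":0,"dz":0.003,"ax":0,"ay":0,"az":0,"claw":1},
  {"dx":0,"dy":0,"dz":0.003,"ax":0,"ay":0,"az":0,"claw":1},
  {"dx":0,"dy":0,"dz":0.003,"ax":0,"ay":0,"az":0,"claw":1},
])

```text
clock: 11.12
eef_pos: [0.5386, 0.1724, 0.2844]
ee_rot: [-3.137, 0.168, -0.001]
ft_force: [-0.4, -0.2, -0.1]
opening: 0.0285
gripper_force: 109.5
```

Emit:
apply_moves([
  {"dx":0,"dy":0,"dz":0.0007,"ax":0,"ay":0,"az":0,"claw":1},
  {"dx":0,"dy":0,"dz":0.0014,"ax":0,"ay":0,"az":0,"claw":1},
  {"dx":0,"dy":0,"dz":0.0014,"ax":0,"ay":0,"az":0,"claw":1},
  {"dx":0,"dy":0,"dz":0.0014,"ax":0,"ay":0,"az":0,"claw":1},
  {"dx":0,"dy":0,"dz":0.0014,"ax":0,"ay":0,"az":0,"claw":1},
])

```text
clock: 11.75
eef_pos: [0.5388, 0.1724, 0.2842]
ee_rot: [-3.137, 0.168, -0.001]
ft_force: [-1.3, -1.2, 4.2]
opening: 0.0286
gripper_force: 110.4
```

Emit:
apply_moves([
  {"dx":0,"dy":0.0078,"dz":0.0004,"ax":0.0096,"ay":0,"az":0,"claw":1},
  {"dx":0,"dy":0.0156,"dz":0.001,"ax":0.0191,"ay":0,"az":0,"claw":1},
  {"dx":0,"dy":0.0233,"dz":0.0018,"ax":0.0286,"ay":0,"az":0,"claw":1},
  {"dx":0,"dy":0.0311,"dz":0.0028,"ax":0.0382,"ay":0,"az":0,"claw":1},
  {"dx":0,"dy":0.0388,"dz":0.0041,"ax":0.0477,"ay":0,"az":0,"claw":1},
  {"dx":0,"dy":0.0388,"dz":0.0041,"ax":0.0477,"ay":0,"az":0,"claw":1},
  {"dx":0,"dy":0.0388,"dz":0.0041,"ax":0.0477,"ay":0,"az":0,"claw":1},
])

```text
clock: 12.62
eef_pos: [0.5372, 0.1524, 0.282]
ee_rot: [-2.989, 0.16, -0.015]
ft_force: [-0.3, -1.1, 6.7]
opening: 0.0288
gripper_force: 110.4
```

Emit:
apply_moves([
  {"dx":0,"dy":0.0077,"dz":0.0002,"ax":0.0096,"ay":0,"az":0,"claw":1},
  {"dx":0,"dy":0.0156,"dz":0.0006,"ax":0.0191,"ay":0,"az":0,"claw":1},
  {"dx":0,"dy":0.0234,"dz":0.0013,"ax":0.0286,"ay":0,"az":0,"claw":1},
  {"dx":0,"dy":0.0311,"dz":0.0023,"ax":0.0382,"ay":0,"az":0,"claw":1},
  {"dx":0,"dy":0.0311,"dz":0.0023,"ax":0.0382,"ay":0,"az":0,"claw":1},
  {"dx":0,"dy":0.0311,"dz":0.0023,"ax":0.0382,"ay":0,"az":0,"claw":1},
  {"dx":0,"dy":0.0311,"dz":0.0023,"ax":0.0382,"ay":0,"az":0,"claw":1},
  {"dx":0,"dy":0.0311,"dz":0.0023,"ax":0.0382,"ay":0,"az":0,"claw":1},
  {"dx":0,"dy":0.0311,"dz":0.0023,"ax":0.0382,"ay":0,"az":0,"claw":1},
  {"dx":0,"dy":0.0311,"dz":0.0023,"ax":0.0382,"ay":0,"az":0,"claw":1},
  {"dx":0,"dy":0.0311,"dz":0.0023,"ax":0.0382,"ay":0,"az":0,"claw":1},
  {"dx":0,"dy":0.0311,"dz":0.0023,"ax":0.0382,"ay":0,"az":0,"claw":1},
  {"dx":0,"dy":0.0311,"dz":0.0023,"ax":0.0382,"ay":0,"az":0,"claw":1},
  {"dx":0,"dy":0.0311,"dz":0.0023,"ax":0.0382,"ay":0,"az":0,"claw":1},
])

```text
clock: 14.38
eef_pos: [0.5357, 0.1369, 0.2782]
ee_rot: [-2.87, 0.153, -0.024]
ft_force: [-0.6, -2.7, 5.6]
opening: 0.0286
gripper_force: 110.4
```

```bash
cat > m.py <<'E'
from h import *
import sys
s=sense();p=camera_params('wrist');im=snapshot('wrist');cv2.imwrite(f'pics/{sys.argv[1]}r.png',im)
Rt=R.from_rotvec(s['ee_rot']);Rb=Rt*R.from_euler('x',np.pi)
print(Rb.as_euler('ZYX').round(4),s['ft_force'].round(2),s['clock'])
o0=s['eef_pos']-Rb.apply([0,0,.1297]);print('foot centre',(s['eef_pos']+Rb.apply([-.007,0,-.1297])).round(4))
def bf(px,x):
    o,d=ray(px,'wrist',p);o=Rb.inv().apply(o-o0);d=Rb.inv().apply(d);return (o+d*(x-o[0])/d[0])[1:]
I=im.astype(float);red=np.clip(I[:,:,2]-np.maximum(I[:,:,0],I[:,:,1]),0,None);dark=np.clip(110-I.mean(2),0,None)
red=np.where(red>25,red,0)
for y in range(224,247):
    r=red[y,235:275];d=dark[y,240:278]*(red[y,240:278]==0)
    print(y,np.nonzero(r)[0].tolist() and (235+np.nonzero(r)[0].min(),235+np.nonzero(r)[0].max()), ''.join('R' if red[y,x]>0 else '#' if dark[y,x]>30 else '.' for x in range(242,280)))
cv2.imwrite(f'pics/{sys.argv[1]}.png',cv2.resize(im[205:265,225:305],(800,600),interpolation=cv2.INTER_CUBIC))
for l in("pointer_tip","mark_band"):
    for d in tip_of(l,'wrist')[:2]:print(l,round(d['score'],2),np.round(d['xy'],1))
E
python3 m.py w5
```

```text
[-0.1069 -0.0023  0.2679] [-0.62 -2.72  5.56] 14.375
foot centre [0.5327 0.1718 0.1531]
224 (np.int64(272), np.int64(274)) .........................#####R.R.....
225 [] ........................######........
226 [] .......................######.........
227 [] ......................######..........
228 [] ......................#####...........
229 [] .....................#####............
230 [] ....................#####.............
231 [] ...................######.............
232 [] ..................######..............
233 (np.int64(265), np.int64(265)) .................######R..............
234 (np.int64(264), np.int64(265)) ................######RR..............
235 (np.int64(263), np.int64(264)) ...............######RR...............
236 (np.int64(262), np.int64(263)) ..............######RR................
237 (np.int64(262), np.int64(263)) ..............######RR................
238 (np.int64(261), np.int64(262)) .............######RR.................
239 (np.int64(260), np.int64(261)) ............######RR..................
240 (np.int64(253), np.int64(261)) ##.........RRRRRRRRR..................
241 (np.int64(252), np.int64(260)) ..........RRRRRRRRR...................
242 (np.int64(251), np.int64(259)) .........RRRRRRRRR....................
243 (np.int64(250), np.int64(258)) ........RRRRRRRRR............#........
244 (np.int64(250), np.int64(258)) ........RRRRRRRRR............#........
245 [] #.....................................
246 [] ###...................................
pointer_tip 0.55 [256.5 239.1]
```

View pics/w5.png

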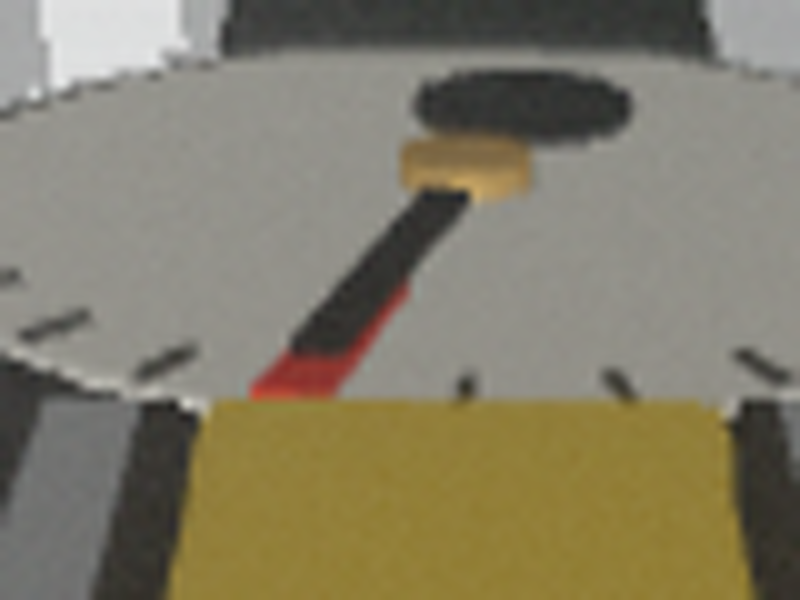

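The pointer overlays the red mark, running from the hub at crop (465,165) to its tip at about (320,350). Slightly more red shows on the right, partly from parallax of the raised pointer. I'll quantify that.

```bash
python3 - <<'E'
from h import *
p4=np.load('p4.npy',allow_pickle=True).item();s4=np.load('s4.npz');s=sense();p5=camera_params('wrist')
def an(im,p,pos,rot,xo,rows_r,rows_p,tipy):
    Rb=R.from_rotvec(rot)*R.from_euler('x',np.pi);o0=pos-Rb.apply([0,0,.1297])
    def bf(px):
        o,d=ray(px,'wrist',p);o=Rb.inv().apply(o-o0);d=Rb.inv().apply(d);return (o+d*(xo-o[0])/d[0])[1:]
    I=im.astype(float);red=np.clip(I[:,:,2]-np.maximum(I[:,:,0],I[:,:,1])-12,0,90);dk=np.clip(110-I.mean(2)-0,0,60)*(red<15)
    def line(w,rows,a,b):
        P=[]
        for y in rows:
            r=w[y,a:b];P.append(bf(((r*np.arange(a,b)).sum()/r.sum(),y)))
        P=np.array(P);k=np.polyfit(P[:,1],P[:,0],1);return P,k
    Pr,kr=line(red,rows_r,244,270);Pp,kp=line(dk,rows_p,250,279)
    c=(-kp[1]-.0001)/kp[0] if abs(kp[0])>.05 else None
    tip=bf((np.interp(0,[0],[0])+0,0)) if 0 else None
    ptip=np.array([np.polyval(kp,Pp[-1,1]),Pp[-1,1]])
    print('mark dir',np.arctan(kr[0]).round(4),'mark line centre z',((-.0001-kr[1])/kr[0]).round(4),'ptr dir',np.arctan(kp[0]).round(4),'ptr centre',c,'last ptr row',Pp[-1].round(4),'first red',Pr[0].round(4))
    q=Pr-np.array([-.0001,0])
    for cz in(.0615,.0625,.0635,.0645):print('   c',cz,np.arctan2(q[:,0],q[:,1]-cz).mean().round(4))
for xo in(.003,.005):
    an(cv2.imread('pics/w4r.png'),p4,s4['pos'],s4['rot'],xo,range(234,244),range(225,240),0)
    an(cv2.imread('pics/w5r.png'),p5,s['eef_pos'],s['ee_rot'],xo,range(241,245),range(226,239),0)
E
```

```text
mark dir 0.2736 mark line centre z 0.0579 ptr dir 0.0014 ptr centre None last ptr row [-0.0001  0.0869] first red [0.0058 0.0786]
   c 0.0615 0.3125
   c 0.0625 0.3255
   c 0.0635 0.3396
   c 0.0645 0.355
mark dir 0.2909 mark line centre z 0.0601 ptr dir 0.2685 ptr centre 0.05478510378683488 last ptr row [0.0082 0.0851] first red [0.0088 0.0899]
   c 0.0615 0.3032
   c 0.0625 0.3128
   c 0.0635 0.323
   c 0.0645 0.3339
mark dir 0.2736 mark line centre z 0.0637 ptr dir 0.0014 ptr centre None last ptr row [-0.0001  0.0918] first red [0.0056 0.0838]
   c 0.0615 0.2539
   c 0.0625 0.2626
   c 0.0635 0.272
   c 0.0645 0.282
mark dir 0.2909 mark line centre z 0.0658 ptr dir 0.2685 ptr centre 0.06061595929501311 last ptr row [0.008  0.0901] first red [0.0085 0.0947]
   c 0.0615 0.2571
   c 0.0625 0.2642
   c 0.0635 0.2718
   c 0.0645 0.2798
```

```bash
python3 - <<'E'
from h import *
from scipy.optimize import least_squares
p4=np.load('p4.npy',allow_pickle=True).item();s4=np.load('s4.npz');s=sense();p5=camera_params('wrist')
for nm,p,pos,rot in(('w4',p4,s4['pos'],s4['rot']),('w5',p5,s['eef_pos'],s['ee_rot'])):
    im=cv2.imread(f'pics/{nm}r.png');g=cv2.cvtColor(im,cv2.COLOR_BGR2GRAY)
    Rb=R.from_rotvec(rot)*R.from_euler('x',np.pi);o0=pos-Rb.apply([0,0,.1297]);xo=.005
    def bf(px):
        o,d=ray(px,'wrist',p);o=Rb.inv().apply(o-o0);d=Rb.inv().apply(d);return (o+d*(xo-o[0])/d[0])[1:]
    bg=cv2.morphologyEx(g,cv2.MORPH_CLOSE,np.ones((9,9)));t=np.clip(bg.astype(int)-g,0,255)
    m=((t>25)).astype(np.uint8);n,l,st,c=cv2.connectedComponentsWithStats(m)
    T=[]
    for i in range(1,n):
        x,y,w,h,a=st[i]
        if 205<x<335 and 208<y<250 and 3<=a<=40:
            ys,xs=np.nonzero(l==i);w_=t[ys,xs];b=bf(((xs*w_).sum()/w_.sum(),(ys*w_).sum()/w_.sum()));
            r=np.hypot(b[0],b[1]-.063);T.append([*b,r,np.degrees(np.arctan2(b[0],b[1]-.063)),a])
    T=np.array(T);print(nm);print(T.round(4))
    # equal-spaced 15deg-tick circle fit on plausible ones
    G=T[(T[:,2]>.026)&(T[:,2]<.042)]
    f=lambda q:np.hypot(G[:,0]-q[0],G[:,1]-q[1])-q[2]
    r=least_squares(f,[0,.063,.034],loss='soft_l1',f_scale=.0005);print(r.x.round(4),(r.fun*1e3).round(2))
    print(np.degrees(np.arctan2(G[:,0]-r.x[0],G[:,1]-r.x[1])).round(1))
E
```

```text
w4
[[-2.650000e-02  4.020000e-02  3.490000e-02 -1.306474e+02  3.000000e+00]
 [ 3.340000e-02  7.360000e-02  3.500000e-02  7.243190e+01  1.300000e+01]
 [-3.320000e-02  7.510000e-02  3.530000e-02 -6.995060e+01  1.300000e+01]
 [ 2.980000e-02  8.180000e-02  3.530000e-02  5.776460e+01  1.500000e+01]
 [-2.990000e-02  8.330000e-02  3.620000e-02 -5.576120e+01  1.400000e+01]
 [ 2.420000e-02  8.900000e-02  3.550000e-02  4.304420e+01  1.500000e+01]
 [-2.450000e-02  9.010000e-02  3.650000e-02 -4.200720e+01  1.300000e+01]
 [ 1.730000e-02  9.470000e-02  3.610000e-02  2.858090e+01  1.300000e+01]
 [-1.720000e-02  9.540000e-02  3.670000e-02 -2.797810e+01  1.300000e+01]
 [ 2.310000e-02  9.880000e-02  4.260000e-02  3.284000e+01  1.700000e+01]
 [-8.700000e-03  9.790000e-02  3.600000e-02 -1.406930e+01  8.000000e+00]
 [-2.340000e-02  1.007000e-01  4.440000e-02 -3.189000e+01  1.800000e+01]]
[-0.0005  0.0641  0.0352] [ 0.14 -0.03 -0.64 -0.06  0.01 -0.1   0.26  0.23  0.36 -0.37]
[-132.5   74.3  -71.4   59.7  -56.8   44.8  -42.6   30.1  -28.1  -13.8]
w5
[[ 3.60000e-03  5.68000e-02  7.20000e-03  1.49862e+02  5.
[... 357 characters left out ...]
3000e-02  8.89000e-02  3.55000e-02  4.31899e+01  1.50000e+01]
 [-2.45000e-02  9.01000e-02  3.66000e-02 -4.21933e+01  1.40000e+01]
 [ 1.71000e-02  9.44000e-02  3.57000e-02  2.86390e+01  1.50000e+01]
 [-1.73000e-02  9.52000e-02  3.66000e-02 -2.81723e+01  1.40000e+01]
 [ 2.31000e-02  9.86000e-02  4.24000e-02  3.30038e+01  2.00000e+01]
 [-2.00000e-04  9.79000e-02  3.49000e-02 -4.10100e-01  7.00000e+00]
 [-8.80000e-03  9.76000e-02  3.57000e-02 -1.42738e+01  9.00000e+00]
 [-2.35000e-02  1.00600e-01  4.43000e-02 -3.20065e+01  1.80000e+01]]
[-0.0004  0.0644  0.0347] [-1.    0.1   0.07  0.09  0.3   0.03  0.56 -0.02  0.46 -1.26 -0.42]
[-86.8  75.  -71.9  60.3 -57.5  45.2 -43.3  30.3 -28.7   0.2 -14.3]
```

```bash
python3 - <<'E'
from h import *
A5=[75,-75,60,-60,45,-45,30,-30,-15]
T4=np.array([[.0334,.0736],[-.0332,.0751],[.0298,.0818],[-.0299,.0833],[.0242,.0890],[-.0245,.0901],[.0173,.0947],[-.0172,.0954],[-.0087,.0979]])
T5=np.array([[.0332,.0734],[-.0334,.0752],[.0298,.0816],[-.0299,.0832],[.0243,.0889],[-.0245,.0901],[.0171,.0944],[-.0173,.0952],[-.0088,.0976]])
p4=np.load('p4.npy',allow_pickle=True).item();s4=np.load('s4.npz');s=sense();p5=camera_params('wrist')
a=np.radians(A5);U=np.c_[np.sin(a),np.cos(a)]
for nm,T,p,pos,rot,rr in(('w4',T4,p4,s4['pos'],s4['rot'],range(235,244)),('w5',T5,p5,s['eef_pos'],s['ee_rot'],range(241,244))):
    M,res,_,_=np.linalg.lstsq(np.c_[T,np.ones(len(T))],U,rcond=None)
    print(nm,'resid',np.abs(np.c_[T,np.ones(len(T))]@M-U).max().round(3))
    im=cv2.imread(f'pics/{nm}r.png').astype(float)
    Rb=R.from_rotvec(rot)*R.from_euler('x',np.pi);o0=pos-Rb.apply([0,0,.1297]);xo=.005
    def bf(px):
        o,d=ray(px,'wrist',p);o=Rb.inv().apply(o-o0);d=Rb.inv().apply(d);return (o+d*(xo-o[0])/d[0])[1:]
    red=np.clip(im[:,:,2]-np.maximum(im[:,:,0],im[:,:,1])-12,0,90)
    P=np.array([[*bf(((red[y,244:270]*np.arange(244,270)).sum()/red[y,244:270].sum(),y)),1] for y in rr])@M
    print(np.arctan2(P[:,0],P[:,1]).round(3),np.hypot(*P.T).round(2))
    dk=np.clip(110-im.mean(2),0,60)*(red<15)
    P=np.array([[*bf(((dk[y,250:279]*np.arange(250,279)).sum()/dk[y,250:279].sum(),y)),1] for y in range(227,239)])@M
    k=np.polyfit(P[:,1],P[:,0],1);print('ptr dir',np.arctan(k[0]).round(4),'y at centre',k[1].round(4))
E
```

```text
w4 resid 0.014
[0.285 0.284 0.282 0.282 0.281 0.281 0.28  0.279 0.279] [0.62 0.67 0.72 0.77 0.81 0.86 0.91 0.95 1.  ]
ptr dir 0.0018 y at centre -0.0054
w5 resid 0.017
[0.277 0.277 0.28 ] [0.91 0.96 1.  ]
ptr dir 0.2539 y at centre 0.0425
```

Emit:
apply_moves([
  {"dx":0,"dy":0.0026,"dz":0,"ax":0.0032,"ay":0,"az":0,"claw":1},
  {"dx":0,"dy":0.0026,"dz":0,"ax":0.0032,"ay":0,"az":0,"claw":1},
  {"dx":0,"dy":0.0026,"dz":0,"ax":0.0032,"ay":0,"az":0,"claw":1},
  {"dx":0,"dy":0.0026,"dz":0,"ax":0.0032,"ay":0,"az":0,"claw":1},
  {"dx":0,"dy":0.0026,"dz":0,"ax":0.0032,"ay":0,"az":0,"claw":1},
  {"dx":0,"dy":0.0026,"dz":0,"ax":0.0032,"ay":0,"az":0,"claw":1},
  {"dx":0,"dy":0.0026,"dz":0,"ax":0.0032,"ay":0,"az":0,"claw":1},
  {"dx":0,"dy":0.0026,"dz":0,"ax":0.0032,"ay":0,"az":0,"claw":1},
  {"dx":0,"dy":0.0026,"dz":0,"ax":0.0032,"ay":0,"az":0,"claw":1},
  {"dx":0,"dy":0.0026,"dz":0,"ax":0.0032,"ay":0,"az":0,"claw":1},
  {"dx":0,"dy":0.0026,"dz":0,"ax":0.0032,"ay":0,"az":0,"claw":1},
  {"dx":0,"dy":0.0026,"dz":0,"ax":0.0032,"ay":0,"az":0,"claw":1},
])

```text
clock: 16.02
eef_pos: [0.5356, 0.1357, 0.2779]
ee_rot: [-2.86, 0.153, -0.025]
ft_force: [-1.3, -3.1, 6.2]
opening: 0.0286
gripper_force: 110.5
```

```bash
python3 m.py w6 | head -3; python3 - <<'E'
from h import *
im=snapshot('scene');cv2.imwrite('pics/s6.png',cv2.resize(im[130:280,230:430],(800,600),interpolation=cv2.INTER_CUBIC))
w=cv2.imread('pics/w6.png')
o=cv2.resize(cv2.imread('pics/s6.png'),(400,300));cv2.imwrite('pics/f.png',np.hstack([cv2.resize(w,(400,300)),o]))
E
```

```text
[-0.1069 -0.0023  0.278 ] [-1.25 -3.05  6.25] 16.025
foot centre [0.5328 0.1718 0.1532]
224 (np.int64(272), np.int64(274)) .........................#####RRR.....
```

View pics/f.png

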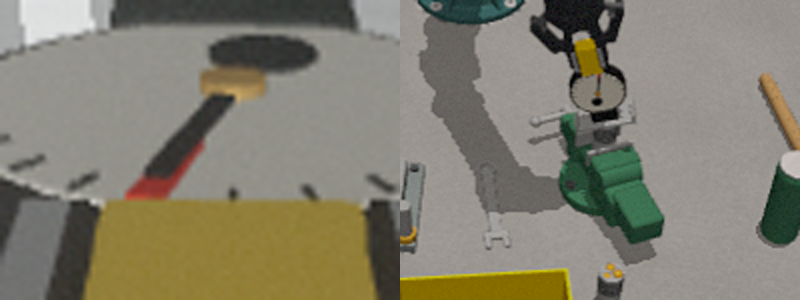

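The pointer lies on the red mark, and the foot rests on the stud with about 10 N. The tilt is 0.278 rad, against a measured mark of about 0.279.

```bash
python3 -c "
from cell import *
print(finish_job())"
```

```text
the job is handed in; nothing more can be done
None
```

I handed the job in with the bracket still held, its foot resting on the stud and tilted 0.278 rad (mark measured at about 0.279 rad), so the pointer is on the red mark; clock time was about 16 s, and no verdict was returned.

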